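Clamp a brass die in the die-mounting press

ROBOT

A 7-joint arm with a two-finger parallel gripper is mounted at the origin on the work surface. World frame = base frame: x ahead of the robot, y to its left, z up, the work surface at z = 0. Lengths are in m, angles in degrees, forces in N, time in s.
With the tool pointing down it reaches from about 0.4 to 0.9 m from the base axis. Payload 5.5 kg.
Tool frame: the origin (TCP) lies midway between the tips of the shut fingers; the grasp point (between the pads) lies 19 mm behind it (robot.hold_point_z is the distance from the TCP to the grasp point, in m); z points along the fingers, y is the line along which they close (so a half turn about z gives the same grasp; the last joint's range is limited). The gripper opens to 85 mm and grips with 20 to 120 N. Pads are 22 mm wide; open, the fingers measure 114 mm over their backs; the gripper's body (76 mm by 85 mm) begins 54 mm behind the grasp point. The pads swing forward as they close: fully open they stand 13 mm farther back than shut.
Start: joints at [79.423, 28.699, -24.465, 88.831, 12.651, 65.22, -12.049], TCP at [0.281, -0.586, 0.231] pointing down, gripper open.
Joint ranges: [-164.97, 164.97], [-17.58, 116.51], [-87.97, 89.64], [11.32, 138.91], [-80.73, 260.73], [10.89, 115.49], [-147.41, 147.41]. Speed limits (degrees/s): [147.25, 147.25, 180, 180, 180, 180, 180].

INTERFACE

Orientations are given as [roll, pitch, yaw] about the fixed x, y, z axes, in that order (R = Rz(yaw) Ry(pitch) Rx(roll)).
In Python, from rig import robot gives the robot as it stands. The module is installed in compiled form; this text tells all that it offers.
- The arm moves only by the tool step_arm, never from a script. Its argument "series" is a list of rows, each an object of numbers: "dx", "dy", "dz": the shift along the tool's x, y, z as a fraction of full scale; "wx", "wy", "wz": the turn, a rotation vector about the tool's x, y, z as a fraction of full scale; "hand": the closure, from 0 (fully open) to 1 (shut). In form: [{"dx": .., "dy": .., "dz": .., "wx": .., "wy": .., "wz": .., "hand": ..}, ...]. A call has 1 to 20 rows; each row shifts and turns the commanded pose from where the row before left it, along the tool's axes as they then stand; what a row does not reach is not made up. Full scale, the value 1, is 250 mm for a shift and 2 rad for a turn. A row lasts 1/12 s, in which the tool goes at most 41.7 mm and 7.16 degrees, less where a joint would pass 70% of its speed; a pose out of reach is approached as far as the arm can. A call with a number of a shift or a turn outside -1 to 1 is refused whole. A call with a gripper value outside its range is refused whole. The fingers move at their own pace and stop on an object; "newtons" is the grip in N (left out, the last holds). Time passes only in rows, so rows that do not move let the fingers close. It gives the time, the measured TCP pose, the force, the opening and the grip force at its end, in the units of the state.
- robot.observe(): the state, without advancing time (a new reading comes with each control period).
- robot.read_camera(name): name is "scene" or "side" or "wrist"; returns a dict with "image" (420x560x3 uint8, red, green, blue), "fx", "fy", "cx", "cy" (pixels), "R" (3x3) and "t" (3): a world point X has camera coordinates R X + t; the wrist camera has in their place "tool_from_camera" (4x4, takes a point from camera to tool coordinates, whose origin is the TCP and whose axes are the flange's). Camera axes: x right, y down, z forward; pixel columns grow to the right and rows downward; lengths in m; the calibration is good to about 2 mm. A picture is of the moment at which its call begins: read the wrist's pose just before it. There is no depth.
- robot.close_job(): hands the job in; it is judged then, once.
The state is a dict: "t": time; "joints": joint angles; "qvel": joint speeds; "tau": joint torques, N m; "ee_pos": TCP position; "orientation": TCP orientation; "force": force on the tool from outside, world axes, zero at the start; "moment": the same for the moment, N m; "grip_width": finger opening in m; "gripper_force": force on a finger pad.
Only numpy, scipy, OpenCV 4.12 (cv2) and the standard library are available. Lean on these libraries where they do the work, as an engineer would, in place of code of your own. Each camera call takes 0.05 s, during which the arm holds its last target. There are 200 camera calls.

TASK

Pick up the die carrier by its steel grip, lay it between the rails of the screw press and slide it under the foot until its nose is fully home against the brass back stop. Then turn the T-handle clockwise (seen from above), half turn after half turn, until the foot's pad just touches the die, and give it an eighth of a turn more (45 degrees, give or take 15) without forcing it further. Let go of everything and leave the other things on the bench alone.

Things in the scene. Friction and masses are not known exactly. Their poses are not given: they have to be found in the camera images.
- carrier_grip (a point): Centre of the upright steel grip of the loose die carrier: 26 along x, 16 along y, 40 tall, standing on the paddle's tail; sizes in mm throughout. This point is 32 above the paddle's underside; the grip's top is 18 above it. The nose edge is 190 ahead along +x, the die's centre 150 ahead, the tail edge 20 behind. x points to the nose, z up.
- carrier: The die carrier, loose, 200 to 300 g: wooden paddle 210 (x) x 64 (y) x 10 thick with a brass die 50 x 50 x 6 on it (die top 16 above the paddle's underside) and the heavy grip (balance point 53 ahead of the grip). Origin on its underside below the die's centre; axes as carrier_grip. When home, the die lies under the foot and the grip 150 before the screw axis.
- carrier_nose (a point): Middle of the lower edge of the carrier's nose, axes as carrier_grip. Home means that it meets point stop.
- press: Fixed screw press. Origin on the table at the screw axis; x points from its open mouth (on the robot's right, the carrier's side) to the back stop, z up. Dark base 260 x 200, 30 high, from 170 before the axis to 90 behind. Posts 80 to either side (y) carry a bridge, 60 (x) x 190 (y), from 125 to 155 above the table, with a brass nut up to 163. A vertical screw passes through it.
- stop (a point): Foot of the brass back stop's front face (10 high), on the press base 30 above the table, 40 behind the screw axis, mid-way between two rails; axes as the press. The rails are 6 high and run from 150 before the axis to 40 behind, 72 clear between them. The mouth is open: the carrier can be laid between the rails before the axis and slid in.
- tee_mid (a point): Middle of the T-handle's level bar, on the screw axis; x along the bar (both ends alike). Round steel bar 12 thick, black balls 18 across centred 68 to either side, brass hub 28 across, 30 high. Free bar for a grip: 20 to 56 from the middle. Clockwise from above lowers handle and foot together, 30 per turn. The bar stays at least 40 above the bridge.
- tee_end (a point): Centre of one end ball of the T-handle, 68 from the screw axis. Turning: 0.40 N m when free (thread friction, which also holds the handle where it is left). With the die in place the foot touches after roughly 0.45 to 1 turn; at first touch the torque steps up by 0.14 N m, then rises by 0.14 N m per rad.
- foot: Brass pressure foot under the screw, 48 across, does not turn; origin at the middle of its underside, 161 below tee_mid when free. A steel pad, 40 across, is screwed in below it and stands out by 1 to 7, set differently each time and not measured. It is sprung: it yields from 30 N on, 6 N per mm: 30 N on the die at first touch, 29 N more per rad of handle, 52 N after an eighth of a turn.
- glue_jar: Bystander, leave alone: amber glass glue jar with a black cap, 64 across, 75 high, loose (origin: centre of its underside, mm)
- foil_roll: Bystander, leave alone: upright gold foil roll, 56 across, 60 high, loose (origin: centre of its underside, mm)
- driver: Bystander, leave alone: orange-handled screwdriver lying down, loose (origin: centre of its underside, mm)
- spare_die: Bystander, leave alone: spare square brass die, 50 x 50 x 16, no paddle, loose (origin: centre of its underside, mm)
- mug: Bystander, leave alone: blue mug, 76 across, 90 high, loose (origin: centre of its underside, mm)
There are look-alikes about, which are no part of the job. Leave any green or purple look-alike of the carrier alone.

How it is judged (in metres and radians):
On the way, in this order (a step that is already met when the one before it is completed fails the run):
1. the carrier lies home against the back stop, not yet pressed by the foot (x of carrier_nose in the frame of stop above -0.004 m and y of carrier_nose in the frame of stop between -0.007 and 0.007 m and z of carrier_nose in the frame of stop below 0.004 m and angle between the x axis of carrier and the x axis of stop, either way round below 0.09 rad and angle between carrier's own z axis and vertical below 0.06 rad and contact force between foot and carrier below 0.5 N), for 0.2 s.
2. the foot presses the carrier (contact force between foot and carrier above 8 N), for 0.1 s.
At the end, for the whole second after the job is handed in: The carrier rests flat and still between the rails with its nose within 4 mm of the back stop, 7 mm of the middle and 0.09 rad of straight, and the foot presses it with 41 to 64 N (about 22 to 68 degrees past first touch); nothing is held (x of carrier_nose in the frame of stop above -0.004 m and y of carrier_nose in the frame of stop between -0.007 and 0.007 m and z of carrier_nose in the frame of stop below 0.004 m and angle between the x axis of carrier and the x axis of stop, either way round below 0.09 rad and angle between carrier's own z axis and vertical below 0.06 rad and contact force between foot and carrier between 41 and 64 N and linear speed of carrier below 0.01 m/s).
It fails at once if the foot presses the carrier with more than 78 N (forced too far) (contact force between foot and carrier above 78 N).
It fails at once if another thing on the bench is disturbed (moved over 15 mm) (distance of any of glue_jar, foil_roll, driver, spare_die, mug from where it was at the start of the episode above 0.015 m).
It also fails if it takes over 72 s, if anything falls off the work surface, if the arm or the gripper's body presses on something with over 40 N, if the wrist force passes 120 N, or if a joint passes its speed limit or range.

## Working session

There is one attempt and no reset: what is moved stays moved. The work goes in short steps, Python scripts to look and compute and a tool call to move; the robot and the scene stay as the last step left them, time stands still between calls to the robot, and variables do not carry over. Pictures are saved under pics/ and viewed, at most 10 in all, crops included, and the job is handed in when it is done.

Besides the shell and the picture viewer there is one more tool, called after "Emit:" as name([rows], argument=value, ...), one row to a line, values as JSON. step_arm: Moves the arm, as the interface text tells. Shift numbers are shares of 250 mm and turn numbers shares of 2 rad, none past 1 either way. Its arguments: {"type":"object","properties":{"series":{"type":"array"},"newtons":{"type":"number"}},"required":["series"]}

```bash
mkdir -p pics
python3 - <<'E'
from rig import robot
import cv2,pickle,numpy as np
s=robot.observe();print(s, robot.hold_point_z)
d={}
for n in("scene","side","wrist"):
    c=robot.read_camera(n);d[n]=c;cv2.imwrite(f"pics/{n}0.png",c["image"][:,:,::-1])
    print(n,{k:np.round(v,4).tolist() for k,v in c.items() if k!="image"})
pickle.dump((s,d),open("c0.pkl","wb"))
a=cv2.imread("pics/scene0.png")
E
```

```text
{'t': 0.0, 'joints': array([ 79.42458329,  28.75290074, -24.45350525,  88.89145837,
        12.65160201,  65.2179341 , -12.0487408 ]), 'qvel': array([-0.02362399, -0.06306065,  0.03535243,  0.01119752,  0.06621447,
       -0.04435231,  0.08258459]), 'tau': array([-5.57977946e-04, -5.69514799e+01, -5.81612214e+00, -2.80938739e+01,
        1.05926738e-02,  1.19079908e-02,  1.36027603e-05]), 'ee_pos': array([ 0.28109096, -0.58532477,  0.23026961]), 'orientation': array([-1.79891310e+02, -3.42403476e-03,  2.56597921e+01]), 'force': array([-0.26536243, -0.26479723, -0.09022055]), 'moment': array([-0.01447505, -0.03905338,  0.01831562]), 'gripper_force': 0.0, 'grip_width': 0.08545145705034517} 0.0187
scene {'fx': 402.3164, 'fy': 402.3164, 'cx': 278.1004, 'cy': 213.4753, 'R': [[0.1671, 0.9859, -0.0088], [0.7592, -0.1343, -0.6369], [-0.6291, 0.0998, -0.7709]], 't': [0.055, -0.326, 1.6687]}
side {'fx': 523.7508, 'fy': 523.7508, 'cx': 275.0623, 'cy': 206.012, 'R': [[-0.7542, -0.6566, -0.004], [-0.4515, 0.5231, -0.7229], [0.4767, -0.5434, -0.691]], 't': [0.2925, 0.4227, 1.2842]}
wrist {'fx': 346.0632, 'fy': 346.0632, 'cx': 280.7703, 'cy': 210.1613, 'tool_from_camera': [[-0.0006, -0.9656, -0.2601, 0.0652], [1.0, -0.0007, 0.0002, -0.0003], [-0.0004, -0.2601, 0.9656, -0.1432], [0.0, 0.0, 0.0, 1.0]]}
```

View pics/scene0.png

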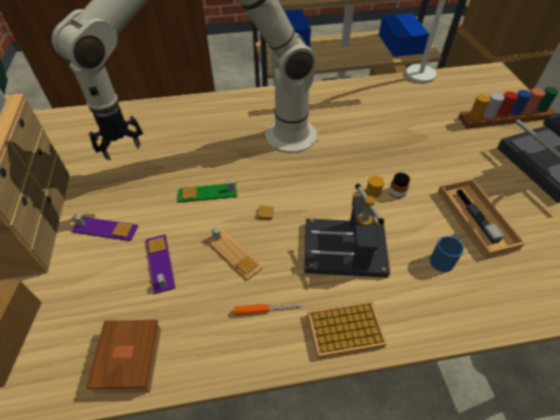

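View pics/side0.png

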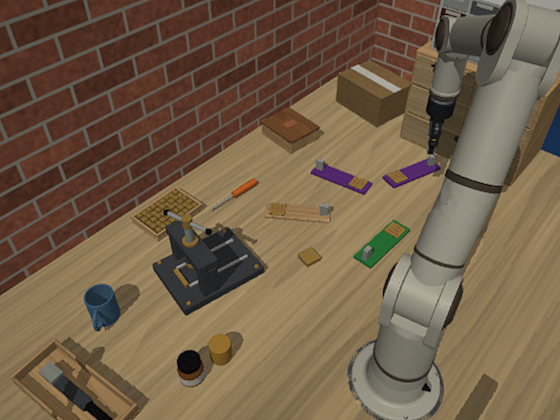

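The scene view shows the wooden carrier (grip about (216,234), nose about (255,270)), the press about (345,245) with its mouth facing left, and the T-handle about (367,205). The side view shows the carrier grip at (325,210) and the press at (205,265). I'll zoom in on both.

Run:
```python
import cv2
a=cv2.imread("pics/scene0.png")[170:290,200:400];a=cv2.resize(a,None,fx=4,fy=4,interpolation=cv2.INTER_CUBIC);cv2.imwrite("pics/sc_crop.png",a)
a=cv2.imread("pics/side0.png")[185:325,145:345];a=cv2.resize(a,None,fx=4,fy=4,interpolation=cv2.INTER_CUBIC);cv2.imwrite("pics/si_crop.png",a)
```

```text
(no output)
```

View pics/sc_crop.png

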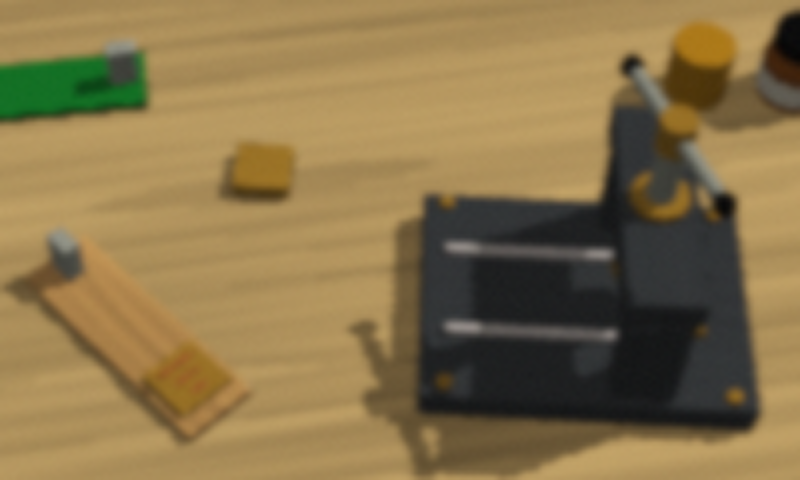

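View pics/si_crop.png

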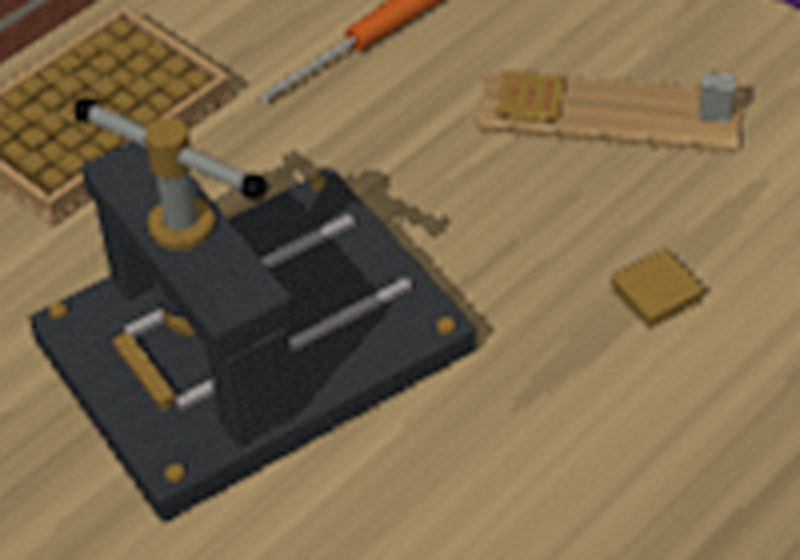

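Scene crop: grip top about (62,236), nose corners (250,390) and (187,432), balls (632,65) and (727,206), base corners (427,195), (420,405) and (757,415). Side crop: balls (85,108) and (254,186), grip top (718,78), brass stop (115,335)–(170,400). Next I'll turn these into world points.

```bash
cat > h.py <<'E'
import numpy as np,cv2,pickle
def ray(c,p):
    d=c["R"].T@np.array([(p[0]-c["cx"])/c["fx"],(p[1]-c["cy"])/c["fy"],1]);return -c["R"].T@c["t"],d
def plane(c,p,z):
    o,d=ray(c,p);return o+d*(z-o[2])/d[2]
def tri(c1,p1,c2,p2):
    (a,u),(b,v)=ray(c1,p1),ray(c2,p2);u/=np.linalg.norm(u);v/=np.linalg.norm(v)
    s=np.linalg.lstsq(np.c_[u,-v],b-a,rcond=None)[0];P,Q=a+u*s[0],b+v*s[1];return (P+Q)/2,np.linalg.norm(P-Q)
def wristcam(s,c):
    from scipy.spatial.transform import Rotation as Ro
    T=np.eye(4);T[:3,:3]=Ro.from_euler("xyz",s["orientation"],degrees=True).as_matrix();T[:3,3]=s["ee_pos"]
    M=np.linalg.inv(T@c["tool_from_camera"]);return dict(c,R=M[:3,:3],t=M[:3,3])
E
python3 - <<'E'
from h import *
s,d=pickle.load(open("c0.pkl","rb"));np.set_printoptions(precision=4,suppress=True)
A=lambda x,y:(x/4+199.6,y/4+169.6)
B=lambda x,y:(x/4+144.6,y/4+184.6)
S,I=d["scene"],d["side"]
for n,z,l in(("padd nose sc",.01,[(250,388),(187,430)]),("padd tail",.01,[(88,240),(38,285)]),("grip top",.05,[(62,236)]),("base",.03,[(427,195),(420,405),(757,415)]),("rail mouth ends",.036,[(447,246),(447,326)]),("spare",.016,[(265,162)])):
    print(n,[plane(S,A(*p),z) for p in l])
for n,z,l in(("padd nose si",.01,[(490,75),(480,120)]),("tail",.01,[(742,92),(740,138)]),("grip top",.05,[(718,78)]),("base",.03,[(30,318),(165,510),(475,338),(325,172)]),("rail mouth",.036,[(352,218),(410,283)]),("rail back",.036,[(128,330),(182,403)])):
    print(n,[plane(I,B(*p),z) for p in l])
for p,q in(((632,65),(254,186)),((632,65),(85,108)),((727,206),(85,108)),((727,206),(254,186))): print(tri(S,A(*p),I,B(*q)))
E
```

```text
padd nose sc [array([ 0.6181, -0.2109,  0.01  ]), array([ 0.6469, -0.2636,  0.01  ])]
padd tail [array([ 0.4515, -0.3238,  0.01  ]), array([ 0.4906, -0.3677,  0.01  ])]
grip top [array([ 0.4751, -0.3419,  0.05  ])]
base [array([ 0.4691, -0.0391,  0.03  ]), array([ 0.6677, -0.0874,  0.03  ]), array([0.7198, 0.16  , 0.03  ])]
rail mouth ends [array([ 0.5286, -0.0357,  0.036 ]), array([ 0.6049, -0.0528,  0.036 ])]
spare [array([ 0.3981, -0.166 ,  0.016 ])]
padd nose si [array([ 0.6444, -0.2549,  0.01  ]), array([ 0.6155, -0.2103,  0.01  ])]
tail [array([ 0.4755, -0.374 ,  0.01  ]), array([ 0.4451, -0.3305,  0.01  ])]
grip top [array([ 0.4767, -0.3392,  0.05  ])]
base [array([0.7118, 0.1681, 0.03  ]), array([0.5141, 0.2158, 0.03  ]), array([ 0.4565, -0.0281,  0.03  ]), array([ 0.6541, -0.0748,  0.03  ])]
rail mouth [array([ 0.6004, -0.0502,  0.036 ]), array([ 0.5234, -0.0318,  0.036 ])]
rail back [array([0.6454, 0.1321, 0.036 ]), array([0.5677, 0.1509, 0.036 ])]
(array([0.5327, 0.0903, 0.2295]), np.float64(0.0013565581525675965))
(array([0.6029, 0.1049, 0.2821]), np.float64(0.0877915712777631))
(array([0.6691, 0.1146, 0.2294]), np.float64(4.505357052937202e-05))
(array([0.6   , 0.0999, 0.1755]), np.float64(0.09746855185513548))
```

Both views agree:

| Item | Measured | Check |
|---|---|---|
| tee_mid | (0.601, 0.1025, 0.2295) | ball spacing 139 mm against 136 expected |
| Press yaw | about 76.4° | – |
| Carrier grip | about (0.476, -0.3405) | grip to nose 187.5 mm against 190 expected |
| Carrier yaw | about 34.4° | – |

The press's lateral position is only good to about 3 mm, so I'll look at it with the wrist camera first.

Emit:
step_arm([
  {"dx":0.0984,"dy":-0.0732,"dz":-0.014},
  {"dx":0.0984,"dy":-0.0732,"dz":-0.014},
  {"dx":0.0984,"dy":-0.0732,"dz":-0.014},
  {"dx":0.0984,"dy":-0.0732,"dz":-0.014},
  {"dx":0.0984,"dy":-0.0732,"dz":-0.014},
  {"dx":0.0984,"dy":-0.0732,"dz":-0.014},
  {"dx":0.0984,"dy":-0.0732,"dz":-0.014},
  {"dx":0.0984,"dy":-0.0732,"dz":-0.014},
  {"dx":0.0984,"dy":-0.0732,"dz":-0.014},
  {"dx":0.0984,"dy":-0.0732,"dz":-0.014},
  {"dx":0.0984,"dy":-0.0732,"dz":-0.014},
  {"dx":0.0984,"dy":-0.0732,"dz":-0.014},
  {"dx":0.0984,"dy":-0.0732,"dz":-0.014},
  {"dx":0.0984,"dy":-0.0732,"dz":-0.014},
  {"dx":0.0984,"dy":-0.0732,"dz":-0.014},
  {"dx":0.0984,"dy":-0.0732,"dz":-0.014},
  {"dx":0.0984,"dy":-0.0732,"dz":-0.014},
  {"dx":0.0984,"dy":-0.0732,"dz":-0.014},
  {"dx":0.0984,"dy":-0.0732,"dz":-0.014},
  {"dx":0.0984,"dy":-0.0732,"dz":-0.014},
])

```text
invalid input at $.series[0]: expected keys dx, dy, dz, wx, wy, wz, hand
```

Emit:
step_arm([
  {"wz":-0.055},
  {"wz":-0.055},
  {"wz":-0.055},
  {"wz":-0.055},
  {"wz":-0.055},
  {"wz":-0.055},
  {"wz":-0.055},
  {"wz":-0.055},
  {},
  {},
])

```text
invalid input at $.series[0]: expected keys dx, dy, dz, wx, wy, wz, hand
```

Run:
```python
from rig import robot
from h import *
s=robot.observe();c=robot.read_camera("wrist");print(s["ee_pos"],s["orientation"],s["joints"])
pickle.dump((s,c),open("w1.pkl","wb"));cv2.imwrite("pics/w1.png",c["image"][:,:,::-1])
```

```text
[ 0.28117151 -0.58547435  0.23049583] [-1.79915896e+02 -2.86614585e-03  2.56573198e+01] [ 79.42329167  28.74268255 -24.45375366  88.87575839  12.65124577
  65.2184716  -12.04944847]
```

View pics/w1.png

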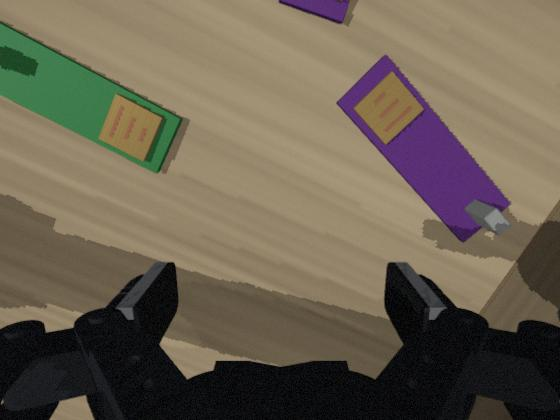

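That move was refused because every row needs all seven keys. The picture shows only the green and purple look-alikes. I'll resend with full rows.

Emit:
step_arm([
  {"dx":0.123,"dy":-0.0915,"dz":-0.0175,"wx":0,"wy":0,"wz":0,"hand":0},
  {"dx":0.123,"dy":-0.0915,"dz":-0.0175,"wx":0,"wy":0,"wz":0,"hand":0},
  {"dx":0.123,"dy":-0.0915,"dz":-0.0175,"wx":0,"wy":0,"wz":0,"hand":0},
  {"dx":0.123,"dy":-0.0915,"dz":-0.0175,"wx":0,"wy":0,"wz":0,"hand":0},
  {"dx":0.123,"dy":-0.0915,"dz":-0.0175,"wx":0,"wy":0,"wz":0,"hand":0},
  {"dx":0.123,"dy":-0.0915,"dz":-0.0175,"wx":0,"wy":0,"wz":0,"hand":0},
  {"dx":0.123,"dy":-0.0915,"dz":-0.0175,"wx":0,"wy":0,"wz":0,"hand":0},
  {"dx":0.123,"dy":-0.0915,"dz":-0.0175,"wx":0,"wy":0,"wz":0,"hand":0},
  {"dx":0.123,"dy":-0.0915,"dz":-0.0175,"wx":0,"wy":0,"wz":0,"hand":0},
  {"dx":0.123,"dy":-0.0915,"dz":-0.0175,"wx":0,"wy":0,"wz":0,"hand":0},
  {"dx":0.123,"dy":-0.0915,"dz":-0.0175,"wx":0,"wy":0,"wz":0,"hand":0},
  {"dx":0.123,"dy":-0.0915,"dz":-0.0175,"wx":0,"wy":0,"wz":0,"hand":0},
  {"dx":0.123,"dy":-0.0915,"dz":-0.0175,"wx":0,"wy":0,"wz":0,"hand":0},
  {"dx":0.123,"dy":-0.0915,"dz":-0.0175,"wx":0,"wy":0,"wz":0,"hand":0},
])

```text
t: 1.37
ee_pos: [0.5313, -0.1091, 0.2929]
orientation: [180.0, 0.0, 25.6]
force: [0.9, 0.1, -0.2]
grip_width: 0.0856
gripper_force: 0.0
```

Emit:
step_arm([
  {"dx":0,"dy":0,"dz":0,"wx":0,"wy":0,"wz":-0.055,"hand":0},
  {"dx":0,"dy":0,"dz":0,"wx":0,"wy":0,"wz":-0.055,"hand":0},
  {"dx":0,"dy":0,"dz":0,"wx":0,"wy":0,"wz":-0.055,"hand":0},
  {"dx":0,"dy":0,"dz":0,"wx":0,"wy":0,"wz":-0.055,"hand":0},
  {"dx":0,"dy":0,"dz":0,"wx":0,"wy":0,"wz":-0.055,"hand":0},
  {"dx":0,"dy":0,"dz":0,"wx":0,"wy":0,"wz":-0.055,"hand":0},
  {"dx":0,"dy":0,"dz":0,"wx":0,"wy":0,"wz":-0.055,"hand":0},
  {"dx":0,"dy":0,"dz":0,"wx":0,"wy":0,"wz":-0.055,"hand":0},
  {"dx":0,"dy":0,"dz":0,"wx":0,"wy":0,"wz":0,"hand":0},
  {"dx":0,"dy":0,"dz":0,"wx":0,"wy":0,"wz":0,"hand":0},
  {"dx":0,"dy":0,"dz":0,"wx":0,"wy":0,"wz":0,"hand":0},
])

```text
t: 2.28
ee_pos: [0.5308, -0.1109, 0.2925]
orientation: [-180.0, -0.0, 75.9]
force: [0.4, 0.1, 0.8]
grip_width: 0.0852
gripper_force: 0.0
```

Run:
```python
from rig import robot
from h import *
s=robot.observe();c=robot.read_camera("wrist");print(s["ee_pos"],s["orientation"],s["joints"],s["force"],s["moment"])
pickle.dump((s,c),open("w1.pkl","wb"));cv2.imwrite("pics/w1.png",c["image"][:,:,::-1])
```

```text
[ 0.53075554 -0.11089936  0.29248795] [-1.79991979e+02 -9.74028352e-04  7.58894113e+01] [ 48.84442256  18.40975012 -48.85742346  99.73201617  14.79792633
  68.58855402 -18.13804973] [0.43544099 0.14018039 0.82217729] [-0.07017251  0.01182204 -0.04202846]
```

View pics/w1.png

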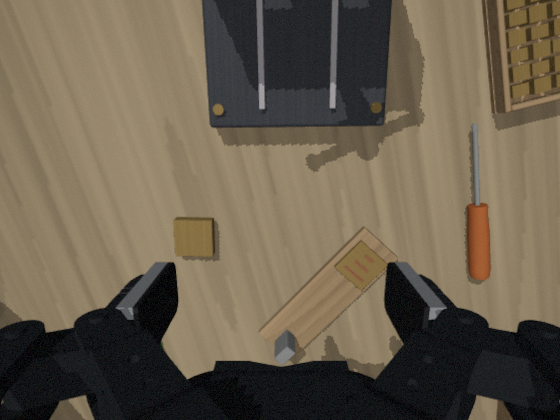

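The wrist view shows the rail mouth ends at (262,107) and (333,107), base corners at about (211,127) and (384,125), carrier nose corners at (366,228) and (399,257), and the grip at about (286,346). I'll refine these with masks.

Run:
```python
from h import *
np.set_printoptions(precision=4,suppress=True)
s,c=pickle.load(open("w1.pkl","rb"));w=wristcam(s,c);im=c["image"].astype(int);g=im.sum(2)
# rails: bright grey columns per row
R=[]
for r in range(5,105,10):
    xs=np.where(g[r,240:350]>240)[0]+240
    L,Rr=xs[xs<300],xs[xs>=300]
    if len(L) and len(Rr):
        a,b=plane(w,(L.mean(),r),.036),plane(w,(Rr.mean(),r),.036);R.append(np.r_[a[:2],b[:2]]);
R=np.array(R);m=(R[:,:2]+R[:,2:])/2
for P in(R[:,:2],R[:,2:],m):
    x,y=np.polyfit(P[:,1],P[:,0],1);print("yaw",np.degrees(np.arctan2(1,x)),"x at y=0",y)
print("sep",np.hypot(*(R[:,:2]-R[:,2:]).T))
for n,z,p in(("rail mouth L",.036,(262,108.5)),("R",.036,(333,107.5)),("base",.03,(211,126)),("base",.03,(384,124)),("nose",.01,(366,228)),("nose",.01,(399,257)),("tail",.01,(259,331))):print(n,plane(w,p,z))
# paddle mask via wood tone contour
hsv=cv2.cvtColor(c["image"],cv2.COLOR_RGB2HSV)
print("hsv paddle",hsv[300,310],hsv[280,325],"table",hsv[300,380],hsv[220,300],"grip",[im[y,x].tolist() for x,y in((278,345),(290,345),(284,335),(285,357))])
cr=cv2.resize(c["image"][215:375,245:415,::-1],None,fx=4,fy=4,interpolation=cv2.INTER_CUBIC);cv2.imwrite("pics/w1c.png",cr[:600])
```

```text
yaw 76.35537902286796 x at y=0 0.5356958803190579
yaw 76.80951008676551 x at y=0 0.61596729313577
yaw 76.58225826837806 x at y=0 0.5758715037147402
sep [0.0779 0.0779 0.0774 0.0779 0.0779 0.0779 0.0779 0.0779 0.0785 0.0785]
rail mouth L [ 0.5283 -0.0334  0.036 ]
R [ 0.6048 -0.0516  0.036 ]
base [ 0.4667 -0.0375  0.03  ]
base [ 0.6582 -0.0835  0.03  ]
nose [ 0.6191 -0.2086  0.01  ]
nose [ 0.6541 -0.2589  0.01  ]
tail [ 0.4455 -0.3217  0.01  ]
hsv paddle [ 17  89 149] [ 17  93 140] table [ 18  76 148] [ 19  75 149] grip [[90, 92, 92], [72, 71, 71], [88, 89, 89], [127, 129, 128]]
```

View pics/w1c.png

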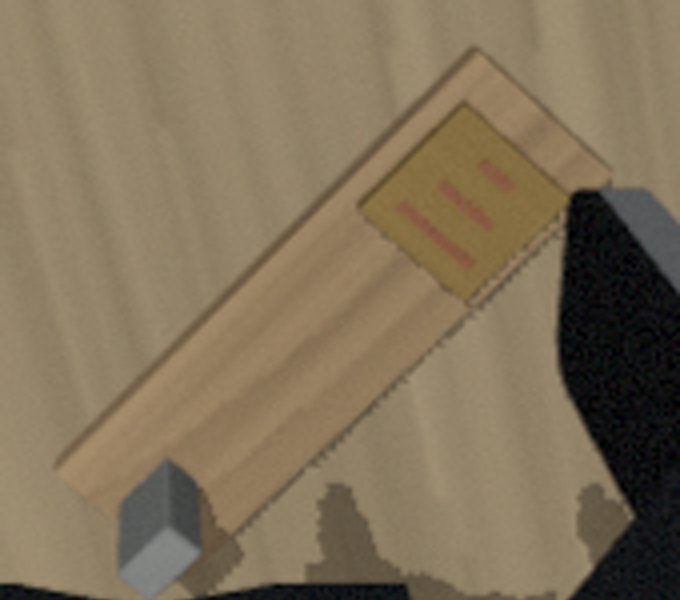

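The crop shows the grip's top face centred at about (160,562), nose corners (476,48) and (612,170), and tail corner (57,468). Next I'll compute the grasp move.

```bash
cat >> h.py <<'E'
def go(s,x,y,z,yaw=None):
    "tool-axis shifts (units of 250 mm) at the current yaw, then turn (units of 2 rad)"
    from scipy.spatial.transform import Rotation as Ro
    d=Ro.from_euler("xyz",s["orientation"],degrees=True).as_matrix().T@(np.array([x,y,z])-s["ee_pos"])/.25
    print("shift",d.round(4),"rows>=",np.linalg.norm(d)*6, "" if yaw is None else f"wz {(-np.radians((yaw-s['orientation'][2]+180)%360-180)/2):.4f}")
E
python3 - <<'E'
from h import *
np.set_printoptions(precision=4,suppress=True)
s,c=pickle.load(open("w1.pkl","rb"));w=wristcam(s,c)
P=lambda x,y,z:plane(w,(x/4+244.6,y/4+214.6),z)[:2]
g=P(160,562,.05);n1,n2,t=P(476,48,.01),P(612,170,.01),P(57,468,.01);n=(n1+n2)/2
print("grip",g,"nose",n,"width",np.hypot(*(n1-n2)),"len",np.hypot(*(n1-t)),"grip-nose",np.hypot(*(n-g)))
for a,b in((t,n1),(g,n)):print("yaw",np.degrees(np.arctan2(*(b-a)[::-1])))
ya=np.radians(np.degrees(np.arctan2(*(n1-t)[::-1])))
print("grip from nose",n-.19*np.array([np.cos(ya),np.sin(ya)]))
go(s,.477,-.341,.16,35)
E
```

```text
grip [ 0.4779 -0.3387] nose [ 0.6344 -0.2323] width 0.06369389560346582 len 0.20738514471610225 grip-nose 0.18923636256413082
yaw 34.22834971091172
yaw 34.217878093324565
grip from nose [ 0.4773 -0.3391]
shift [-0.9451  0.0159  0.5299] rows>= 6.501697931764954 wz 0.3568
```

Emit:
step_arm([
  {"dx":-0.117,"dy":0.002,"dz":0.066,"wx":0,"wy":0,"wz":0,"hand":0},
  {"dx":-0.117,"dy":0.002,"dz":0.066,"wx":0,"wy":0,"wz":0,"hand":0},
  {"dx":-0.117,"dy":0.002,"dz":0.066,"wx":0,"wy":0,"wz":0,"hand":0},
  {"dx":-0.117,"dy":0.002,"dz":0.066,"wx":0,"wy":0,"wz":0,"hand":0},
  {"dx":-0.117,"dy":0.002,"dz":0.066,"wx":0,"wy":0,"wz":0,"hand":0},
  {"dx":-0.117,"dy":0.002,"dz":0.066,"wx":0,"wy":0,"wz":0,"hand":0},
  {"dx":-0.117,"dy":0.002,"dz":0.066,"wx":0,"wy":0,"wz":0,"hand":0},
  {"dx":-0.118,"dy":0.002,"dz":0.066,"wx":0,"wy":0,"wz":0,"hand":0},
  {"dx":0,"dy":0,"dz":0.03,"wx":0,"wy":0,"wz":0.052,"hand":0},
  {"dx":0,"dy":0,"dz":0.03,"wx":0,"wy":0,"wz":0.052,"hand":0},
  {"dx":0,"dy":0,"dz":0.03,"wx":0,"wy":0,"wz":0.052,"hand":0},
  {"dx":0,"dy":0,"dz":0.03,"wx":0,"wy":0,"wz":0.052,"hand":0},
  {"dx":0,"dy":0,"dz":0.03,"wx":0,"wy":0,"wz":0.052,"hand":0},
  {"dx":0,"dy":0,"dz":0.03,"wx":0,"wy":0,"wz":0.052,"hand":0},
  {"dx":0,"dy":0,"dz":0.03,"wx":0,"wy":0,"wz":0.052,"hand":0},
  {"dx":0,"dy":0,"dz":0,"wx":0,"wy":0,"wz":0,"hand":0},
  {"dx":0,"dy":0,"dz":0,"wx":0,"wy":0,"wz":0,"hand":0},
  {"dx":0,"dy":0,"dz":0,"wx":0,"wy":0,"wz":0,"hand":0},
])

```text
t: 3.83
ee_pos: [0.4788, -0.3391, 0.1084]
orientation: [180.0, -0.0, 34.5]
force: [0.6, 0.1, -0.0]
grip_width: 0.0855
gripper_force: 0.0
```

Run:
```python
from rig import robot
from h import *
s=robot.observe();print(s["ee_pos"],s["orientation"]);go(s,.4776,-.339,.015,34.2)
```

```text
[ 0.47875443 -0.3391396   0.1084423 ] [ 1.79971704e+02 -9.51173630e-03  3.45146247e+01]
shift [-0.0036 -0.0033  0.3738] rows>= 2.242788761432911 wz 0.0027
```

Position is good, so I'll descend, then close and lift.

Emit:
step_arm([
  {"dx":-0.003,"dy":-0.003,"dz":0.09,"wx":0,"wy":0,"wz":0.003,"hand":0},
  {"dx":0,"dy":0,"dz":0.09,"wx":0,"wy":0,"wz":0,"hand":0},
  {"dx":0,"dy":0,"dz":0.09,"wx":0,"wy":0,"wz":0,"hand":0},
  {"dx":0,"dy":0,"dz":0.07,"wx":0,"wy":0,"wz":0,"hand":0},
  {"dx":0,"dy":0,"dz":0.03,"wx":0,"wy":0,"wz":0,"hand":0},
  {"dx":0,"dy":0,"dz":0,"wx":0,"wy":0,"wz":0,"hand":0},
  {"dx":0,"dy":0,"dz":0,"wx":0,"wy":0,"wz":0,"hand":1},
  {"dx":0,"dy":0,"dz":0,"wx":0,"wy":0,"wz":0,"hand":1},
  {"dx":0,"dy":0,"dz":0,"wx":0,"wy":0,"wz":0,"hand":1},
  {"dx":0,"dy":0,"dz":0,"wx":0,"wy":0,"wz":0,"hand":1},
  {"dx":0,"dy":0,"dz":0,"wx":0,"wy":0,"wz":0,"hand":1},
  {"dx":0,"dy":0,"dz":0,"wx":0,"wy":0,"wz":0,"hand":1},
  {"dx":0,"dy":0,"dz":0,"wx":0,"wy":0,"wz":0,"hand":1},
  {"dx":0,"dy":0,"dz":0,"wx":0,"wy":0,"wz":0,"hand":1},
], newtons=80)

```text
t: 5.0
ee_pos: [0.4779, -0.3394, 0.0164]
orientation: [179.9, -0.0, 34.0]
force: [-1.6, 0.1, 6.5]
grip_width: 0.015
gripper_force: 79.0
```

Grip is held at 15 mm with 79 N. Next: lift, turn to 76.5° and move in front of the mouth.

Emit:
step_arm([
  {"dx":0,"dy":0,"dz":-0.06,"wx":0,"wy":0,"wz":0,"hand":1},
  {"dx":0,"dy":0,"dz":-0.1,"wx":0,"wy":0,"wz":0,"hand":1},
  {"dx":0,"dy":0,"dz":-0.1,"wx":0,"wy":0,"wz":0,"hand":1},
  {"dx":0,"dy":0,"dz":-0.08,"wx":0,"wy":0,"wz":-0.02,"hand":1},
  {"dx":0,"dy":0,"dz":-0.04,"wx":0,"wy":0,"wz":-0.04,"hand":1},
  {"dx":0,"dy":0,"dz":0,"wx":0,"wy":0,"wz":-0.05,"hand":1},
  {"dx":0,"dy":0,"dz":0,"wx":0,"wy":0,"wz":-0.05,"hand":1},
  {"dx":0,"dy":0,"dz":0,"wx":0,"wy":0,"wz":-0.05,"hand":1},
  {"dx":0,"dy":0,"dz":0,"wx":0,"wy":0,"wz":-0.05,"hand":1},
  {"dx":0,"dy":0,"dz":0,"wx":0,"wy":0,"wz":-0.05,"hand":1},
  {"dx":0,"dy":0,"dz":0,"wx":0,"wy":0,"wz":-0.04,"hand":1},
  {"dx":0,"dy":0,"dz":0,"wx":0,"wy":0,"wz":-0.02,"hand":1},
  {"dx":0,"dy":0,"dz":0,"wx":0,"wy":0,"wz":0,"hand":1},
  {"dx":0,"dy":0,"dz":0,"wx":0,"wy":0,"wz":0,"hand":1},
])

```text
t: 6.17
ee_pos: [0.4767, -0.3388, 0.1099]
orientation: [-179.9, -0.0, 76.3]
force: [0.2, -0.1, -2.2]
grip_width: 0.0153
gripper_force: 78.3
```

Run:
```python
from rig import robot
from h import *
s=robot.observe();print(s["ee_pos"],s["orientation"],s["force"],s["moment"],s["gripper_force"]);go(s,.5421,-.1406,.11,76.5)
```

```text
[ 0.47671236 -0.33875644  0.10994502] [-1.79936603e+02 -3.18454043e-02  7.63379089e+01] [ 0.17810652 -0.11664613 -2.15384636] [-0.17043046  0.08264225  0.01278583] 78.32166194915771
shift [8.32e-01 6.69e-02 2.00e-04] rows>= 5.007985305951131 wz -0.0014
```

Emit:
step_arm([
  {"dx":0.05,"dy":0.007,"dz":0,"wx":0,"wy":0,"wz":-0.0014,"hand":1},
  {"dx":0.09,"dy":0.007,"dz":0,"wx":0,"wy":0,"wz":0,"hand":1},
  {"dx":0.09,"dy":0.007,"dz":0,"wx":0,"wy":0,"wz":0,"hand":1},
  {"dx":0.09,"dy":0.007,"dz":0,"wx":0,"wy":0,"wz":0,"hand":1},
  {"dx":0.09,"dy":0.007,"dz":0,"wx":0,"wy":0,"wz":0,"hand":1},
  {"dx":0.09,"dy":0.007,"dz":0.02,"wx":0,"wy":0,"wz":0,"hand":1},
  {"dx":0.09,"dy":0.007,"dz":0.04,"wx":0,"wy":0,"wz":0,"hand":1},
  {"dx":0.09,"dy":0.007,"dz":0.05,"wx":0,"wy":0,"wz":0,"hand":1},
  {"dx":0.09,"dy":0.007,"dz":0.05,"wx":0,"wy":0,"wz":0,"hand":1},
  {"dx":0.06,"dy":0.004,"dz":0.02,"wx":0,"wy":0,"wz":0,"hand":1},
  {"dx":0,"dy":0,"dz":0,"wx":0,"wy":0,"wz":0,"hand":1},
  {"dx":0,"dy":0,"dz":0,"wx":0,"wy":0,"wz":0,"hand":1},
  {"dx":0,"dy":0,"dz":0,"wx":0,"wy":0,"wz":0,"hand":1},
])

```text
t: 7.25
ee_pos: [0.5418, -0.1412, 0.0657]
orientation: [180.0, 0.0, 76.6]
force: [0.7, -1.2, -2.8]
grip_width: 0.0151
gripper_force: 78.3
```

Run:
```python
from rig import robot
from h import *
s=robot.observe();print(s["ee_pos"],s["orientation"],s["force"],s["moment"],s["gripper_force"]);go(s,.5421,-.1406,.0464,76.5)
c=robot.read_camera("wrist");pickle.dump((s,c),open("w2.pkl","wb"));cv2.imwrite("pics/w2.png",c["image"][:,:,::-1])
```

```text
[ 0.54178421 -0.14117373  0.06570211] [1.79999529e+02 3.90996020e-02 7.65758077e+01] [ 0.66808983 -1.1841979  -2.80230361] [-0.20124992  0.0213294   0.07668795] 78.30522894859314
shift [0.0026 0.0007 0.0772] rows>= 0.46351730569366734 wz 0.0007
```

View pics/w2.png

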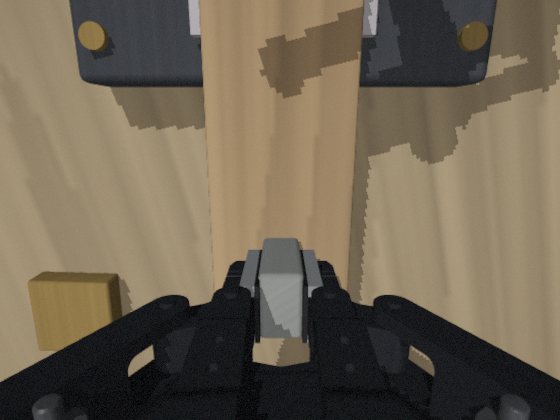

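The paddle (203–362 at the base edge) is centred on the base screws (93 and 473), so it is aligned with the rails. Lowering it now.

Emit:
step_arm([
  {"dx":0,"dy":0,"dz":0.03,"wx":0,"wy":0,"wz":0,"hand":1},
  {"dx":0,"dy":0,"dz":0.025,"wx":0,"wy":0,"wz":0,"hand":1},
  {"dx":0,"dy":0,"dz":0.013,"wx":0,"wy":0,"wz":0,"hand":1},
  {"dx":0,"dy":0,"dz":0.006,"wx":0,"wy":0,"wz":0,"hand":1},
  {"dx":0,"dy":0,"dz":0,"wx":0,"wy":0,"wz":0,"hand":1},
  {"dx":0,"dy":0,"dz":0,"wx":0,"wy":0,"wz":0,"hand":1},
])

```text
t: 7.8
ee_pos: [0.5418, -0.1411, 0.047]
orientation: [-180.0, -0.0, 76.6]
force: [0.4, 0.3, -3.4]
grip_width: 0.0148
gripper_force: 78.4
```

Run:
```python
from rig import robot
s=robot.observe();print(s["ee_pos"],s["orientation"],s["force"],s["moment"])
```

```text
[ 0.54176894 -0.14112748  0.04698501] [-1.79996995e+02 -8.93964762e-03  7.65602258e+01] [ 0.42402703  0.29296846 -3.36884941] [-0.13317794 -0.01646028 -0.02567802]
```

Not touching yet: force is just the carrier's weight, about 0.5 mm high. Sliding in about 88 mm.

Emit:
step_arm([
  {"dx":0.03,"dy":0,"dz":0,"wx":0,"wy":0,"wz":0,"hand":1},
  {"dx":0.05,"dy":0,"dz":0,"wx":0,"wy":0,"wz":0,"hand":1},
  {"dx":0.05,"dy":0,"dz":0,"wx":0,"wy":0,"wz":0,"hand":1},
  {"dx":0.05,"dy":0,"dz":0,"wx":0,"wy":0,"wz":0,"hand":1},
  {"dx":0.05,"dy":0,"dz":0,"wx":0,"wy":0,"wz":0,"hand":1},
  {"dx":0.05,"dy":0,"dz":0,"wx":0,"wy":0,"wz":0,"hand":1},
  {"dx":0.04,"dy":0,"dz":0,"wx":0,"wy":0,"wz":0,"hand":1},
  {"dx":0.03,"dy":0,"dz":0,"wx":0,"wy":0,"wz":0,"hand":1},
  {"dx":0,"dy":0,"dz":0.002,"wx":0,"wy":0,"wz":0,"hand":1},
  {"dx":0,"dy":0,"dz":0,"wx":0,"wy":0,"wz":0,"hand":1},
  {"dx":0,"dy":0,"dz":0,"wx":0,"wy":0,"wz":0,"hand":1},
])

```text
t: 8.72
ee_pos: [0.562, -0.0565, 0.0465]
orientation: [-180.0, 0.0, 76.6]
force: [-0.2, 1.2, -1.5]
grip_width: 0.0152
gripper_force: 78.4
```

Emit:
step_arm([
  {"dx":0.01,"dy":0,"dz":0,"wx":0,"wy":0,"wz":0,"hand":1},
  {"dx":0.01,"dy":0,"dz":0,"wx":0,"wy":0,"wz":0,"hand":1},
  {"dx":0.01,"dy":0,"dz":0,"wx":0,"wy":0,"wz":0,"hand":1},
  {"dx":0,"dy":0,"dz":0,"wx":0,"wy":0,"wz":0,"hand":1},
  {"dx":0,"dy":0,"dz":0,"wx":0,"wy":0,"wz":0,"hand":1},
])

```text
t: 9.13
ee_pos: [0.5639, -0.0484, 0.0466]
orientation: [180.0, -0.0, 76.6]
force: [-0.1, -0.6, -3.0]
grip_width: 0.0151
gripper_force: 78.5
```

Run:
```python
from rig import robot
s=robot.observe();print(s["ee_pos"],s["orientation"],s["force"],s["moment"])
```

```text
[ 0.5639415  -0.04835366  0.04659476] [ 1.79990544e+02 -1.96899123e-02  7.65938142e+01] [-0.0883175  -0.56483994 -2.99267098] [-0.02147894 -0.04168963 -0.01099879]
```

Emit:
step_arm([
  {"dx":0.006,"dy":0,"dz":0,"wx":0,"wy":0,"wz":0,"hand":1},
  {"dx":0.006,"dy":0,"dz":0,"wx":0,"wy":0,"wz":0,"hand":1},
  {"dx":0.006,"dy":0,"dz":0,"wx":0,"wy":0,"wz":0,"hand":1},
  {"dx":0,"dy":0,"dz":0,"wx":0,"wy":0,"wz":0,"hand":1},
])

```text
t: 9.47
ee_pos: [0.565, -0.0437, 0.0466]
orientation: [180.0, -0.0, 76.6]
force: [0.5, -1.0, -2.1]
grip_width: 0.0148
gripper_force: 78.5
```

Emit:
step_arm([
  {"dx":0.005,"dy":0,"dz":0,"wx":0,"wy":0,"wz":0,"hand":1},
  {"dx":0.005,"dy":0,"dz":0,"wx":0,"wy":0,"wz":0,"hand":1},
  {"dx":0,"dy":0,"dz":0,"wx":0,"wy":0,"wz":0,"hand":1},
])

```text
t: 9.72
ee_pos: [0.5654, -0.0425, 0.0466]
orientation: [-180.0, 0.1, 76.6]
force: [-1.2, -2.3, -2.5]
grip_width: 0.0149
gripper_force: 78.6
```

Emit:
step_arm([
  {"dx":0.005,"dy":0,"dz":0,"wx":0,"wy":0,"wz":0,"hand":1},
  {"dx":0.005,"dy":0,"dz":0,"wx":0,"wy":0,"wz":0,"hand":1},
  {"dx":0,"dy":0,"dz":0,"wx":0,"wy":0,"wz":0,"hand":1},
  {"dx":0,"dy":0,"dz":0,"wx":0,"wy":0,"wz":0,"hand":1},
])

```text
t: 10.05
ee_pos: [0.5654, -0.0425, 0.0465]
orientation: [-180.0, 0.2, 76.5]
force: [-1.4, -7.6, 0.7]
grip_width: 0.0151
gripper_force: 79.0
```

The nose met the stop (7.6 N along the slide, no further motion). Releasing and rising.

Emit:
step_arm([
  {"dx":-0.003,"dy":0,"dz":0,"wx":0,"wy":0,"wz":0,"hand":1},
  {"dx":0,"dy":0,"dz":0,"wx":0,"wy":0,"wz":0,"hand":0},
  {"dx":0,"dy":0,"dz":0,"wx":0,"wy":0,"wz":0,"hand":0},
  {"dx":0,"dy":0,"dz":0,"wx":0,"wy":0,"wz":0,"hand":0},
  {"dx":0,"dy":0,"dz":0,"wx":0,"wy":0,"wz":0,"hand":0},
  {"dx":0,"dy":0,"dz":0,"wx":0,"wy":0,"wz":0,"hand":0},
  {"dx":0,"dy":0,"dz":0,"wx":0,"wy":0,"wz":0,"hand":0},
  {"dx":0,"dy":0,"dz":0,"wx":0,"wy":0,"wz":0,"hand":0},
  {"dx":0,"dy":0,"dz":-0.06,"wx":0,"wy":0,"wz":0,"hand":0},
  {"dx":0,"dy":0,"dz":-0.1,"wx":0,"wy":0,"wz":0,"hand":0},
  {"dx":0,"dy":0,"dz":-0.14,"wx":0,"wy":0,"wz":0,"hand":0},
  {"dx":0,"dy":0,"dz":-0.14,"wx":0,"wy":0,"wz":0,"hand":0},
  {"dx":0,"dy":0,"dz":-0.14,"wx":0,"wy":0,"wz":0,"hand":0},
  {"dx":0,"dy":0,"dz":-0.14,"wx":0,"wy":0,"wz":0,"hand":0},
  {"dx":0,"dy":0,"dz":-0.14,"wx":0,"wy":0,"wz":0,"hand":0},
  {"dx":0,"dy":0,"dz":-0.14,"wx":0,"wy":0,"wz":0,"hand":0},
  {"dx":0,"dy":0,"dz":-0.06,"wx":0,"wy":0,"wz":0,"hand":0},
  {"dx":0,"dy":0,"dz":0,"wx":0,"wy":0,"wz":0,"hand":0},
  {"dx":0,"dy":0,"dz":0,"wx":0,"wy":0,"wz":0,"hand":0},
])

```text
t: 11.63
ee_pos: [0.5662, -0.0399, 0.3134]
orientation: [179.8, 0.0, 76.6]
force: [-0.0, -0.2, -1.0]
grip_width: 0.0856
gripper_force: 0.0
```

Run:
```python
from rig import robot
from h import *
s=robot.observe();c=robot.read_camera("wrist");print(s["ee_pos"],s["orientation"],s["joints"],s["force"],s["moment"])
pickle.dump((s,c),open("w3.pkl","wb"));cv2.imwrite("pics/w3.png",c["image"][:,:,::-1])
d={n:robot.read_camera(n) for n in("scene","side")};pickle.dump((s,d),open("c3.pkl","wb"))
```

```text
[ 0.56621747 -0.03985859  0.31339975] [1.79830637e+02 1.86552380e-02 7.66014911e+01] [ 38.65049922  20.00089074 -47.3793173   94.87341816  15.44782694
  71.75939348 -25.25180354] [-0.00378274 -0.23532081 -1.00646895] [-0.0363051   0.00124003  0.00017797]
```

View pics/w3.png

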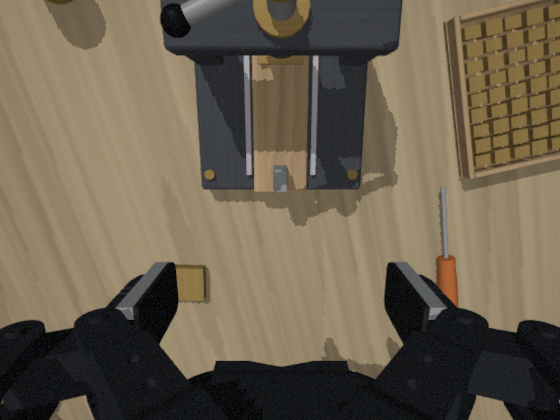

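The carrier lies straight and centred between the rails, with the grip at (281,179) and the tail near the base's front edge. Now I'll move above the T-handle and turn to yaw 190° (tool x along the bar), which leaves a long clockwise stroke.

Emit:
step_arm([
  {"dx":0.117,"dy":0,"dz":0,"wx":0,"wy":0,"wz":0,"hand":0},
  {"dx":0.117,"dy":0,"dz":0,"wx":0,"wy":0,"wz":0,"hand":0},
  {"dx":0.117,"dy":0,"dz":0,"wx":0,"wy":0,"wz":0,"hand":0},
  {"dx":0.117,"dy":0,"dz":0,"wx":0,"wy":0,"wz":0,"hand":0},
  {"dx":0.118,"dy":0,"dz":0,"wx":0,"wy":0,"wz":0,"hand":0},
  {"dx":0,"dy":0,"dz":0,"wx":0,"wy":0,"wz":-0.06,"hand":0},
  {"dx":0,"dy":0,"dz":0,"wx":0,"wy":0,"wz":-0.06,"hand":0},
  {"dx":0,"dy":0,"dz":0,"wx":0,"wy":0,"wz":-0.06,"hand":0},
  {"dx":0,"dy":0,"dz":0,"wx":0,"wy":0,"wz":-0.06,"hand":0},
  {"dx":0,"dy":0,"dz":0,"wx":0,"wy":0,"wz":-0.06,"hand":0},
  {"dx":0,"dy":0,"dz":0,"wx":0,"wy":0,"wz":-0.06,"hand":0},
  {"dx":0,"dy":0,"dz":0,"wx":0,"wy":0,"wz":-0.06,"hand":0},
  {"dx":0,"dy":0,"dz":0,"wx":0,"wy":0,"wz":-0.06,"hand":0},
  {"dx":0,"dy":0,"dz":0,"wx":0,"wy":0,"wz":-0.06,"hand":0},
  {"dx":0,"dy":0,"dz":0,"wx":0,"wy":0,"wz":-0.06,"hand":0},
  {"dx":0,"dy":0,"dz":0,"wx":0,"wy":0,"wz":-0.06,"hand":0},
  {"dx":0,"dy":0,"dz":0,"wx":0,"wy":0,"wz":-0.06,"hand":0},
  {"dx":0,"dy":0,"dz":0,"wx":0,"wy":0,"wz":-0.06,"hand":0},
  {"dx":0,"dy":0,"dz":0,"wx":0,"wy":0,"wz":-0.06,"hand":0},
  {"dx":0,"dy":0,"dz":0,"wx":0,"wy":0,"wz":-0.06,"hand":0},
])

```text
t: 13.45
ee_pos: [0.5991, 0.1022, 0.31]
orientation: [180.0, -0.2, -179.9]
force: [0.0, -0.1, -0.9]
grip_width: 0.0856
gripper_force: 0.0
```

Emit:
step_arm([
  {"dx":0,"dy":0,"dz":0,"wx":0,"wy":0,"wz":-0.06,"hand":0},
  {"dx":0,"dy":0,"dz":0,"wx":0,"wy":0,"wz":-0.03,"hand":0},
  {"dx":0,"dy":0,"dz":0,"wx":0,"wy":0,"wz":0,"hand":0},
  {"dx":0,"dy":0,"dz":0,"wx":0,"wy":0,"wz":0,"hand":0},
])

```text
t: 13.78
ee_pos: [0.5993, 0.1023, 0.3103]
orientation: [179.9, -0.1, -170.1]
force: [0.1, -0.3, -0.2]
grip_width: 0.0853
gripper_force: 0.0
```

Run:
```python
from rig import robot
from h import *
s=robot.observe();c=robot.read_camera("wrist");print(s["ee_pos"],s["orientation"],s["joints"],s["force"],s["moment"])
go(s,.6004,.1025,.25,190.1)
pickle.dump((s,c),open("w4.pkl","wb"));cv2.imwrite("pics/w4.png",c["image"][:,:,::-1])
```

```text
[0.59930489 0.10230645 0.31027573] [ 1.79948910e+02 -1.26885967e-01 -1.70068675e+02] [ 35.42452561  36.77735423 -72.75785692  88.77015482  35.29133827
  80.8641331   60.05707829] [ 0.07776531 -0.29010693 -0.22196149] [ 0.00125746 -0.03235275 -0.04683955]
shift [-5.000e-03 -2.000e-04  2.411e-01] rows>= 1.446863816698047 wz -0.0015
```

View pics/w4.png

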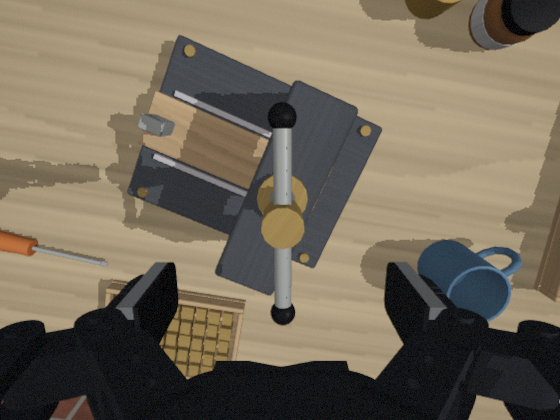

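The bar appears vertical in the image: balls (283,117) and (283,312), hub top (283,226). So it's aligned with tool x. I'll compute its centre.

Run:
```python
from h import *
np.set_printoptions(precision=4,suppress=True)
s,c=pickle.load(open("w4.pkl","rb"));w=wristcam(s,c)
hsv=cv2.cvtColor(c["image"],cv2.COLOR_RGB2HSV)
b=[]
for y0,y1 in((95,140),(295,330)):
    m=(c["image"][y0:y1,262:304].max(2)<45).astype(np.uint8)
    n,l,st,ce=cv2.connectedComponentsWithStats(m);k=1+st[1:,4].argmax();p=ce[k]+[262,y0];b.append(plane(w,p,.2295));print(p,st[k],b[-1])
m=(b[0]+b[1])/2;print("mid",m,"len",np.hypot(*(b[0]-b[1])[:2]),"yaw",np.degrees(np.arctan2(*(b[0]-b[1])[1::-1])))
print("hub top",plane(w,(283,226),.2445))
go(s,m[0],m[1],.2125,190.1)
```

```text
[281.3568 115.4976] [  5   7  30  26 625] [0.5329 0.0912 0.2295]
[282.4551 314.517 ] [  9  10  24  20 323] [0.6707 0.1161 0.2295]
mid [0.6018 0.1036 0.2295] len 0.1399614399331756 yaw -169.75278972902262
hub top [0.5994 0.1038 0.2445]
shift [-0.0116  0.0031  0.3911] rows>= 2.3475982865301384 wz -0.0015
```

Emit:
step_arm([
  {"dx":-0.005,"dy":0.002,"dz":0.08,"wx":0,"wy":0,"wz":-0.0015,"hand":0},
  {"dx":0,"dy":0,"dz":0.09,"wx":0,"wy":0,"wz":0,"hand":0},
  {"dx":0,"dy":0,"dz":0.09,"wx":0,"wy":0,"wz":0,"hand":0},
  {"dx":0,"dy":0,"dz":0.09,"wx":0,"wy":0,"wz":0,"hand":0},
  {"dx":0,"dy":0,"dz":0.05,"wx":0,"wy":0,"wz":0,"hand":0},
  {"dx":0,"dy":0,"dz":0,"wx":0,"wy":0,"wz":0,"hand":0},
  {"dx":0,"dy":0,"dz":0,"wx":0,"wy":0,"wz":0,"hand":1},
  {"dx":0,"dy":0,"dz":0,"wx":0,"wy":0,"wz":0,"hand":1},
  {"dx":0,"dy":0,"dz":0,"wx":0,"wy":0,"wz":0,"hand":1},
  {"dx":0,"dy":0,"dz":0,"wx":0,"wy":0,"wz":0,"hand":1},
  {"dx":0,"dy":0,"dz":0,"wx":0,"wy":0,"wz":0,"hand":1},
  {"dx":0,"dy":0,"dz":0,"wx":0,"wy":0,"wz":0,"hand":1},
  {"dx":0,"dy":0,"dz":0,"wx":0,"wy":0,"wz":0,"hand":1},
  {"dx":0,"dy":0,"dz":0,"wx":0,"wy":0,"wz":0,"hand":1},
], newtons=110)

```text
t: 15.0
ee_pos: [0.6015, 0.1037, 0.213]
orientation: [180.0, 0.1, -169.8]
force: [-1.9, 0.0, 5.4]
grip_width: 0.0254
gripper_force: 107.6
```

Run:
```python
from rig import robot
s=robot.observe();print(s["ee_pos"],s["orientation"],s["force"],s["moment"],s["joints"])
```

```text
[0.60154437 0.10373453 0.2130288 ] [ 1.79988521e+02  1.11137677e-01 -1.69797574e+02] [-1.9105244   0.00802532  5.41997822] [ 0.05027487  0.24520559 -0.0622673 ] [ 33.36650309  41.55684856 -68.47265225  95.11143744  40.51055668
  71.89481945  56.58040943]
```

The hub is held. Starting with a short clockwise test turn.

Emit:
step_arm([
  {"dx":0,"dy":0,"dz":0.002,"wx":0,"wy":0,"wz":0.05,"hand":1},
  {"dx":0,"dy":0,"dz":0.002,"wx":0,"wy":0,"wz":0.05,"hand":1},
  {"dx":0,"dy":0,"dz":0.002,"wx":0,"wy":0,"wz":0.05,"hand":1},
  {"dx":0,"dy":0,"dz":0.002,"wx":0,"wy":0,"wz":0.05,"hand":1},
])

```text
t: 15.33
ee_pos: [0.6016, 0.1036, 0.2111]
orientation: [180.0, 0.1, 167.1]
force: [-0.6, -0.1, 6.4]
grip_width: 0.0259
gripper_force: 107.7
```

```bash
cat > look.py <<'E'
from rig import robot
from h import *
np.set_printoptions(precision=3,suppress=True)
def st():
    s=robot.observe();print(s["ee_pos"],s["orientation"],"F",s["force"],"M",s["moment"],"j",s["joints"].round(0),s["grip_width"],s["gripper_force"]);return s
def balls(save=None):
    d={n:robot.read_camera(n) for n in("scene","side")};o=[]
    # black balls about the axis, triangulated between the fixed views
    for n,c in d.items():
        X=np.array([.601,.103,.22]);q=c["R"]@X+c["t"];p=np.array([c["fx"]*q[0]/q[2]+c["cx"],c["fy"]*q[1]/q[2]+c["cy"]]);o.append(p)
        if save:cv2.imwrite(f"pics/{save}_{n}.png",c["image"][:,:,::-1])
    print(o)
E
python3 -c "
from look import *
st()"
```

```text
[0.602 0.104 0.211] [179.971   0.115 167.056] F [-0.604 -0.053  6.418] M [-0.201  0.385  0.349] j [ 31.  39. -64.  95.  37.  69.  36.] 0.025875979892921442 107.68816709518433
```

Torque is about 0.40 N m and the handle is turning without slip. I'll continue to about 150°, still short of the earliest contact at 162°.

Emit:
step_arm([
  {"dx":0,"dy":0,"dz":0.0021,"wx":0,"wy":0,"wz":0.055,"hand":1},
  {"dx":0,"dy":0,"dz":0.0021,"wx":0,"wy":0,"wz":0.055,"hand":1},
  {"dx":0,"dy":0,"dz":0.0021,"wx":0,"wy":0,"wz":0.055,"hand":1},
  {"dx":0,"dy":0,"dz":0.0021,"wx":0,"wy":0,"wz":0.055,"hand":1},
  {"dx":0,"dy":0,"dz":0.0021,"wx":0,"wy":0,"wz":0.055,"hand":1},
  {"dx":0,"dy":0,"dz":0.0021,"wx":0,"wy":0,"wz":0.055,"hand":1},
  {"dx":0,"dy":0,"dz":0.0021,"wx":0,"wy":0,"wz":0.055,"hand":1},
  {"dx":0,"dy":0,"dz":0.0021,"wx":0,"wy":0,"wz":0.055,"hand":1},
  {"dx":0,"dy":0,"dz":0.0021,"wx":0,"wy":0,"wz":0.055,"hand":1},
  {"dx":0,"dy":0,"dz":0.0021,"wx":0,"wy":0,"wz":0.055,"hand":1},
  {"dx":0,"dy":0,"dz":0.0021,"wx":0,"wy":0,"wz":0.055,"hand":1},
  {"dx":0,"dy":0,"dz":0.0021,"wx":0,"wy":0,"wz":0.055,"hand":1},
  {"dx":0,"dy":0,"dz":0.0021,"wx":0,"wy":0,"wz":0.055,"hand":1},
  {"dx":0,"dy":0,"dz":0.0021,"wx":0,"wy":0,"wz":0.055,"hand":1},
  {"dx":0,"dy":0,"dz":0.0021,"wx":0,"wy":0,"wz":0.055,"hand":1},
  {"dx":0,"dy":0,"dz":0.0021,"wx":0,"wy":0,"wz":0.055,"hand":1},
  {"dx":0,"dy":0,"dz":0.0021,"wx":0,"wy":0,"wz":0.055,"hand":1},
  {"dx":0,"dy":0,"dz":0.0021,"wx":0,"wy":0,"wz":0.055,"hand":1},
  {"dx":0,"dy":0,"dz":0.0021,"wx":0,"wy":0,"wz":0.055,"hand":1},
  {"dx":0,"dy":0,"dz":0.0021,"wx":0,"wy":0,"wz":0.055,"hand":1},
])

```text
t: 17.0
ee_pos: [0.6012, 0.1036, 0.2006]
orientation: [179.9, -0.0, 41.0]
force: [-2.1, -0.9, 6.6]
grip_width: 0.0256
gripper_force: 107.7
```

```bash
python3 -c "
from look import *
st();balls('b1')"
```

```text
[0.601 0.104 0.201] [179.94   -0.045  40.992] F [-2.07  -0.851  6.599] M [-0.109  0.629  0.319] j [ 14.  29. -35.  96.  19.  61. -76.] 0.02559786712407808 107.74874925613403
[array([368.8  , 205.062]), array([186.942, 223.782])]
```

Emit:
step_arm([
  {"dx":0,"dy":0,"dz":0.0019,"wx":0,"wy":0,"wz":0.05,"hand":1},
  {"dx":0,"dy":0,"dz":0.0019,"wx":0,"wy":0,"wz":0.05,"hand":1},
  {"dx":0,"dy":0,"dz":0.0019,"wx":0,"wy":0,"wz":0.05,"hand":1},
])

```text
t: 17.35
ee_pos: [0.6012, 0.1036, 0.1992]
orientation: [180.0, -0.1, 23.8]
force: [-3.0, -0.4, 7.2]
grip_width: 0.0255
gripper_force: 107.8
```

```bash
python3 -c "
from look import *
st()"
```

```text
[0.601 0.104 0.199] [179.966  -0.061  23.84 ] F [-3.033 -0.418  7.24 ] M [-0.092  0.704  0.334] j [ 11.  28. -32.  97.  16.  60. -92.] 0.025476711512864222 107.83893585205078
```

Emit:
step_arm([
  {"dx":0,"dy":0,"dz":0.0019,"wx":0,"wy":0,"wz":0.05,"hand":1},
  {"dx":0,"dy":0,"dz":0.0019,"wx":0,"wy":0,"wz":0.05,"hand":1},
  {"dx":0,"dy":0,"dz":0.0019,"wx":0,"wy":0,"wz":0.05,"hand":1},
])

```text
t: 17.6
ee_pos: [0.6011, 0.1037, 0.1977]
orientation: [180.0, -0.1, 6.7]
force: [-3.5, -0.4, 6.4]
grip_width: 0.0253
gripper_force: 107.8
```

```bash
python3 -c "
from look import *
st()"
```

```text
[0.601 0.104 0.198] [179.988  -0.068   6.656] F [-3.55  -0.37   6.441] M [-0.14   0.656  0.399] j [   9.   27.  -28.   97.   14.   60. -107.] 0.025251717988936825 107.81333684921265
```

Emit:
step_arm([
  {"dx":0,"dy":0,"dz":0.0019,"wx":0,"wy":0,"wz":0.05,"hand":1},
  {"dx":0,"dy":0,"dz":0.0019,"wx":0,"wy":0,"wz":0.05,"hand":1},
  {"dx":0,"dy":0,"dz":0.0019,"wx":0,"wy":0,"wz":0.05,"hand":1},
])

```text
t: 17.85
ee_pos: [0.6011, 0.1037, 0.1963]
orientation: [-180.0, -0.1, -10.5]
force: [-3.3, -0.1, 6.8]
grip_width: 0.0256
gripper_force: 107.8
```

```bash
python3 -c "
from look import *
st()"
```

```text
[0.601 0.104 0.196] [-179.986   -0.067  -10.529] F [-3.279 -0.124  6.782] M [-0.095  0.62   0.373] j [   6.   27.  -24.   97.   12.   59. -123.] 0.025635535444168012 107.81815767288208
```

No contact yet after 201° of turning (0.33 to 0.40 N m). j7 is near its range, so I'll release, rise and turn back half a turn.

Emit:
step_arm([
  {"dx":0,"dy":0,"dz":0,"wx":0,"wy":0,"wz":0,"hand":0},
  {"dx":0,"dy":0,"dz":0,"wx":0,"wy":0,"wz":0,"hand":0},
  {"dx":0,"dy":0,"dz":0,"wx":0,"wy":0,"wz":0,"hand":0},
  {"dx":0,"dy":0,"dz":0,"wx":0,"wy":0,"wz":0,"hand":0},
  {"dx":0,"dy":0,"dz":0,"wx":0,"wy":0,"wz":0,"hand":0},
  {"dx":0,"dy":0,"dz":0,"wx":0,"wy":0,"wz":0,"hand":0},
  {"dx":0,"dy":0,"dz":-0.06,"wx":0,"wy":0,"wz":0,"hand":0},
  {"dx":0,"dy":0,"dz":-0.1,"wx":0,"wy":0,"wz":0,"hand":0},
  {"dx":0,"dy":0,"dz":-0.1,"wx":0,"wy":0,"wz":0,"hand":0},
  {"dx":0,"dy":0,"dz":-0.08,"wx":0,"wy":0,"wz":0,"hand":0},
  {"dx":0,"dy":0,"dz":-0.06,"wx":0,"wy":0,"wz":0,"hand":0},
  {"dx":0,"dy":0,"dz":0,"wx":0,"wy":0,"wz":0,"hand":0},
  {"dx":0,"dy":0,"dz":0,"wx":0,"wy":0,"wz":0,"hand":0},
])

```text
t: 18.93
ee_pos: [0.6015, 0.1032, 0.2955]
orientation: [-180.0, -0.1, -10.3]
force: [0.2, -1.0, -1.8]
grip_width: 0.0857
gripper_force: 0.0
```

```bash
cat >> look.py <<'E'
def bar(z):
    s=robot.observe();c=robot.read_camera("wrist");w=wristcam(s,c);hsv=cv2.cvtColor(c["image"],cv2.COLOR_RGB2HSV)
    # steel bar: grey bright; near the expected axis
    q=w["R"]@np.array([.601,.1035,z])+w["t"];u,v=w["fx"]*q[0]/q[2]+w["cx"],w["fy"]*q[1]/q[2]+w["cy"]
    m=((hsv[:,:,1]<35)&(hsv[:,:,2]>95)).astype(np.uint8);yy,xx=np.mgrid[:420,:560];m[(np.hypot(xx-u,yy-v)>120)]=0
    n,l,st,ce=cv2.connectedComponentsWithStats(m)
    for k in range(1,n):
        if st[k,4]>250:
            pts=np.argwhere(l==k)[:,::-1].astype(np.float32);vx,vy,x0,y0=cv2.fitLine(pts,cv2.DIST_L2,0,.01,.01).ravel()
            a,b=plane(w,(x0-30*vx,y0-30*vy),z),plane(w,(x0+30*vx,y0+30*vy),z);d=b-a;nrm=np.array([-d[1],d[0]])/np.hypot(d[0],d[1])
            print("comp",st[k],"bar yaw",np.degrees(np.arctan2(d[1],d[0]))%180,"offset from axis mm",1e3*nrm@(a[:2]-[.601,.1035]))
    print("axis px",u,v);cv2.imwrite("pics/bar.png",c["image"][:,:,::-1])
E
python3 -c "
from look import *
st();bar(.213)"
```

```text
[0.601 0.103 0.295] [-179.972   -0.106  -10.323] F [ 0.22  -1.044 -1.765] M [ 0.007  0.008 -0.004] j [   7.   21.  -26.   91.   10.   70. -120.] 0.08567574441766962 0.0
comp [ 270  125   21   77 1394] bar yaw 169.72955425400576 offset from axis mm -0.038345712309316306
comp [320 142  60   9 338] bar yaw 76.3456324085996 offset from axis mm 50.41756844342131
comp [315 207  86  11 507] bar yaw 76.34445668216028 offset from axis mm 6.833090497144835
comp [271 245  18  60 985] bar yaw 169.04705282433542 offset from axis mm -0.10777898632964132
axis px 280.29348395062675 217.37263936005317
```

The bar is at yaw 169.5°, so there was no slip, and its axis is centred to 0.1 mm. Turning back 180° and regripping.

Emit:
step_arm([
  {"dx":0,"dy":0,"dz":0,"wx":0,"wy":0,"wz":-0.06,"hand":0},
  {"dx":0,"dy":0,"dz":0,"wx":0,"wy":0,"wz":-0.06,"hand":0},
  {"dx":0,"dy":0,"dz":0,"wx":0,"wy":0,"wz":-0.06,"hand":0},
  {"dx":0,"dy":0,"dz":0,"wx":0,"wy":0,"wz":-0.06,"hand":0},
  {"dx":0,"dy":0,"dz":0,"wx":0,"wy":0,"wz":-0.06,"hand":0},
  {"dx":0,"dy":0,"dz":0,"wx":0,"wy":0,"wz":-0.06,"hand":0},
  {"dx":0,"dy":0,"dz":0,"wx":0,"wy":0,"wz":-0.06,"hand":0},
  {"dx":0,"dy":0,"dz":0,"wx":0,"wy":0,"wz":-0.06,"hand":0},
  {"dx":0,"dy":0,"dz":0,"wx":0,"wy":0,"wz":-0.06,"hand":0},
  {"dx":0,"dy":0,"dz":0,"wx":0,"wy":0,"wz":-0.06,"hand":0},
  {"dx":0,"dy":0,"dz":0,"wx":0,"wy":0,"wz":-0.06,"hand":0},
  {"dx":0,"dy":0,"dz":0,"wx":0,"wy":0,"wz":-0.06,"hand":0},
  {"dx":0,"dy":0,"dz":0,"wx":0,"wy":0,"wz":-0.06,"hand":0},
])

```text
t: 20.07
ee_pos: [0.6001, 0.1028, 0.2928]
orientation: [-179.8, 0.0, 79.4]
force: [-0.5, -0.3, 0.1]
grip_width: 0.0855
gripper_force: 0.0
```

Emit:
step_arm([
  {"dx":0,"dy":0,"dz":0,"wx":0,"wy":0,"wz":-0.06,"hand":0},
  {"dx":0,"dy":0,"dz":0,"wx":0,"wy":0,"wz":-0.06,"hand":0},
  {"dx":0,"dy":0,"dz":0,"wx":0,"wy":0,"wz":-0.06,"hand":0},
  {"dx":0,"dy":0,"dz":0,"wx":0,"wy":0,"wz":-0.06,"hand":0},
  {"dx":0,"dy":0,"dz":0,"wx":0,"wy":0,"wz":-0.06,"hand":0},
  {"dx":0,"dy":0,"dz":0,"wx":0,"wy":0,"wz":-0.06,"hand":0},
  {"dx":0,"dy":0,"dz":0,"wx":0,"wy":0,"wz":-0.06,"hand":0},
  {"dx":0,"dy":0,"dz":0,"wx":0,"wy":0,"wz":-0.06,"hand":0},
  {"dx":0,"dy":0,"dz":0,"wx":0,"wy":0,"wz":-0.06,"hand":0},
  {"dx":0,"dy":0,"dz":0,"wx":0,"wy":0,"wz":-0.06,"hand":0},
  {"dx":0,"dy":0,"dz":0,"wx":0,"wy":0,"wz":-0.06,"hand":0},
  {"dx":0,"dy":0,"dz":0,"wx":0,"wy":0,"wz":-0.06,"hand":0},
  {"dx":0,"dy":0,"dz":0,"wx":0,"wy":0,"wz":-0.06,"hand":0},
  {"dx":0,"dy":0,"dz":0,"wx":0,"wy":0,"wz":-0.01,"hand":0},
  {"dx":0,"dy":0,"dz":0,"wx":0,"wy":0,"wz":0,"hand":0},
  {"dx":0,"dy":0,"dz":0,"wx":0,"wy":0,"wz":0,"hand":0},
])

```text
t: 21.4
ee_pos: [0.6006, 0.103, 0.2939]
orientation: [-180.0, -0.1, 169.4]
force: [-0.3, -0.2, 0.2]
grip_width: 0.0853
gripper_force: 0.0
```

```bash
python3 -c "
from look import *
s=st();bar(.213);go(s,.601,.1035,.1963,169.6)"
```

```text
[0.601 0.103 0.294] [-179.999   -0.082  169.397] F [-0.304 -0.243  0.185] M [0.016 0.046 0.054] j [ 31.  32. -62.  90.  29.  76.  44.] 0.08531192940099924 0.0
comp [ 273  125   22   77 1418] bar yaw 169.48648200008566 offset from axis mm 0.12220029254750811
comp [192 135  56   9 316] bar yaw 76.82034394127507 offset from axis mm 51.321070175514905
comp [163 199  83  11 488] bar yaw 76.53467472639649 offset from axis mm 7.634248417493284
comp [274 245  18  61 997] bar yaw 169.27156422474144 offset from axis mm -0.13830001704794645
axis px 281.9698462959905 219.0334130850789
shift [-0.002  0.002  0.39 ] rows>= 2.341742706105146 wz -0.0018
```

Emit:
step_arm([
  {"dx":-0.002,"dy":0.002,"dz":0.08,"wx":0,"wy":0,"wz":0,"hand":0},
  {"dx":0,"dy":0,"dz":0.09,"wx":0,"wy":0,"wz":0,"hand":0},
  {"dx":0,"dy":0,"dz":0.09,"wx":0,"wy":0,"wz":0,"hand":0},
  {"dx":0,"dy":0,"dz":0.08,"wx":0,"wy":0,"wz":0,"hand":0},
  {"dx":0,"dy":0,"dz":0.05,"wx":0,"wy":0,"wz":0,"hand":0},
  {"dx":0,"dy":0,"dz":0,"wx":0,"wy":0,"wz":0,"hand":0},
  {"dx":0,"dy":0,"dz":0,"wx":0,"wy":0,"wz":0,"hand":1},
  {"dx":0,"dy":0,"dz":0,"wx":0,"wy":0,"wz":0,"hand":1},
  {"dx":0,"dy":0,"dz":0,"wx":0,"wy":0,"wz":0,"hand":1},
  {"dx":0,"dy":0,"dz":0,"wx":0,"wy":0,"wz":0,"hand":1},
  {"dx":0,"dy":0,"dz":0,"wx":0,"wy":0,"wz":0,"hand":1},
  {"dx":0,"dy":0,"dz":0,"wx":0,"wy":0,"wz":0,"hand":1},
  {"dx":0,"dy":0,"dz":0,"wx":0,"wy":0,"wz":0,"hand":1},
  {"dx":0,"dy":0,"dz":0,"wx":0,"wy":0,"wz":0,"hand":1},
], newtons=110)

```text
t: 22.62
ee_pos: [0.6022, 0.1035, 0.1987]
orientation: [-180.0, 0.1, 169.6]
force: [-1.8, -1.0, 5.3]
grip_width: 0.0253
gripper_force: 107.7
```

```bash
python3 -c "
from look import *
st()"
```

```text
[0.602 0.104 0.199] [-180.       0.101  169.551] F [-1.827 -0.957  5.343] M [-0.184  0.2    0.03 ] j [ 28.  37. -58.  96.  34.  66.  41.] 0.025308964176862184 107.69203662872314
```

Emit:
step_arm([
  {"dx":0,"dy":0,"dz":0.0019,"wx":0,"wy":0,"wz":0.05,"hand":1},
  {"dx":0,"dy":0,"dz":0.0019,"wx":0,"wy":0,"wz":0.05,"hand":1},
  {"dx":0,"dy":0,"dz":0.0019,"wx":0,"wy":0,"wz":0.05,"hand":1},
])

```text
t: 22.87
ee_pos: [0.6021, 0.1033, 0.1973]
orientation: [180.0, 0.1, 152.1]
force: [-1.4, -1.6, 5.9]
grip_width: 0.0255
gripper_force: 107.7
```

```bash
python3 -c "
from look import *
st()"
```

```text
[0.602 0.103 0.197] [179.996   0.106 152.132] F [-1.365 -1.597  5.888] M [-0.375  0.371  0.378] j [ 26.  35. -54.  96.  31.  65.  25.] 0.02554629451135381 107.66481757164001
```

Emit:
step_arm([
  {"dx":0,"dy":0,"dz":0.0019,"wx":0,"wy":0,"wz":0.05,"hand":1},
  {"dx":0,"dy":0,"dz":0.0019,"wx":0,"wy":0,"wz":0.05,"hand":1},
  {"dx":0,"dy":0,"dz":0.0019,"wx":0,"wy":0,"wz":0.05,"hand":1},
])

```text
t: 23.12
ee_pos: [0.602, 0.1031, 0.1959]
orientation: [180.0, 0.1, 134.9]
force: [-2.7, -1.7, 6.0]
grip_width: 0.0252
gripper_force: 107.7
```

```bash
python3 -c "
from look import *
st()"
```

```text
[0.602 0.103 0.196] [179.998   0.112 134.938] F [-2.681 -1.671  5.959] M [-0.489  0.534  0.333] j [ 24.  34. -50.  96.  28.  64.  10.] 0.02523649816027442 107.66729950904846
```

Still free at 235°. Continuing in 17° steps.

Emit:
step_arm([
  {"dx":0,"dy":0,"dz":0.0019,"wx":0,"wy":0,"wz":0.05,"hand":1},
  {"dx":0,"dy":0,"dz":0.0019,"wx":0,"wy":0,"wz":0.05,"hand":1},
  {"dx":0,"dy":0,"dz":0.0019,"wx":0,"wy":0,"wz":0.05,"hand":1},
])

```text
t: 23.37
ee_pos: [0.6018, 0.103, 0.1945]
orientation: [180.0, 0.1, 117.8]
force: [-3.6, -3.2, 6.5]
grip_width: 0.0253
gripper_force: 107.9
```

```bash
python3 -c "
from look import *
st()"
```

```text
[0.602 0.103 0.195] [179.995   0.114 117.764] F [-3.615 -3.175  6.477] M [-0.611  0.707  0.528] j [ 21.  32. -46.  96.  26.  63.  -5.] 0.025324593758064604 107.8565239906311
```

Emit:
step_arm([
  {"dx":0,"dy":0,"dz":0.0019,"wx":0,"wy":0,"wz":0.05,"hand":1},
  {"dx":0,"dy":0,"dz":0.0019,"wx":0,"wy":0,"wz":0.05,"hand":1},
  {"dx":0,"dy":0,"dz":0.0019,"wx":0,"wy":0,"wz":0.05,"hand":1},
])

```text
t: 23.62
ee_pos: [0.6016, 0.1029, 0.1931]
orientation: [180.0, 0.1, 100.6]
force: [-3.1, -3.1, 7.4]
grip_width: 0.0258
gripper_force: 107.8
```

```bash
python3 -c "
from look import *
st()"
```

```text
[0.602 0.103 0.193] [179.987   0.117 100.588] F [-3.128 -3.109  7.389] M [-0.561  0.908  0.546] j [ 19.  31. -43.  97.  23.  62. -20.] 0.025816906958320493 107.8494930267334
```

First touch fell between yaw 135° and 118° (torque step from 0.33 to 0.53 N m). The rise after that puts it near 124°, so I need about 21.5° more, to yaw 79°.

Emit:
step_arm([
  {"dx":0,"dy":0,"dz":0.0018,"wx":0,"wy":0,"wz":0.047,"hand":1},
  {"dx":0,"dy":0,"dz":0.0018,"wx":0,"wy":0,"wz":0.047,"hand":1},
  {"dx":0,"dy":0,"dz":0.0018,"wx":0,"wy":0,"wz":0.047,"hand":1},
])

```text
t: 23.87
ee_pos: [0.6013, 0.1029, 0.1918]
orientation: [180.0, 0.1, 84.5]
force: [-4.0, -3.1, 7.1]
grip_width: 0.0255
gripper_force: 107.9
```

```bash
python3 -c "
from look import *
st()"
```

```text
[0.601 0.103 0.192] [179.978   0.116  84.461] F [-3.967 -3.086  7.078] M [-0.608  1.078  0.564] j [ 16.  30. -39.  97.  21.  61. -35.] 0.02551530624355702 107.90992856025696
```

Emit:
step_arm([
  {"dx":0,"dy":0,"dz":0.0018,"wx":0,"wy":0,"wz":0.047,"hand":1},
])

```text
t: 23.95
ee_pos: [0.6013, 0.1029, 0.1913]
orientation: [180.0, 0.1, 79.1]
force: [-5.0, -3.2, 8.5]
grip_width: 0.0254
gripper_force: 107.9
```

```bash
python3 -c "
from look import *
st()"
```

```text
[0.601 0.103 0.191] [179.977   0.112  79.075] F [-5.003 -3.168  8.5  ] M [-0.561  1.15   0.568] j [ 16.  30. -38.  97.  21.  61. -40.] 0.025431693600427838 107.92933344841003
```

Emit:
step_arm([
  {"dx":0,"dy":0,"dz":0,"wx":0,"wy":0,"wz":0,"hand":1},
  {"dx":0,"dy":0,"dz":0,"wx":0,"wy":0,"wz":0,"hand":0},
  {"dx":0,"dy":0,"dz":0,"wx":0,"wy":0,"wz":0,"hand":0},
  {"dx":0,"dy":0,"dz":0,"wx":0,"wy":0,"wz":0,"hand":0},
  {"dx":0,"dy":0,"dz":0,"wx":0,"wy":0,"wz":0,"hand":0},
  {"dx":0,"dy":0,"dz":0,"wx":0,"wy":0,"wz":0,"hand":0},
  {"dx":0,"dy":0,"dz":0,"wx":0,"wy":0,"wz":0,"hand":0},
  {"dx":0,"dy":0,"dz":-0.06,"wx":0,"wy":0,"wz":0,"hand":0},
  {"dx":0,"dy":0,"dz":-0.1,"wx":0,"wy":0,"wz":0,"hand":0},
  {"dx":0,"dy":0,"dz":-0.1,"wx":0,"wy":0,"wz":0,"hand":0},
  {"dx":0,"dy":0,"dz":-0.1,"wx":0,"wy":0,"wz":0,"hand":0},
  {"dx":0,"dy":0,"dz":-0.06,"wx":0,"wy":0,"wz":0,"hand":0},
  {"dx":0,"dy":0,"dz":0,"wx":0,"wy":0,"wz":0,"hand":0},
  {"dx":0,"dy":0,"dz":0,"wx":0,"wy":0,"wz":0,"hand":0},
])

```text
t: 25.12
ee_pos: [0.6021, 0.1037, 0.2954]
orientation: [179.9, -0.0, 79.3]
force: [-0.2, 0.2, -0.1]
grip_width: 0.0854
gripper_force: 0.0
```

```bash
python3 -c "
from look import *
s=st();bar(.2055)"
```

```text
[0.602 0.104 0.295] [179.897  -0.026  79.276] F [-0.2    0.238 -0.085] M [0.018 0.044 0.01 ] j [ 17.  24. -40.  90.  16.  71. -36.] 0.08537317661737033 0.0
comp [ 269  125   20   74 1228] bar yaw 78.41954036109296 offset from axis mm 1.250686296153565
comp [241 230   7  61 322] bar yaw 76.23819145077039 offset from axis mm 23.942657415138704
comp [302 233  10  61 321] bar yaw 76.63003361276445 offset from axis mm -20.9516570470562
comp [267 240  20  61 905] bar yaw 77.43941639739718 offset from axis mm 0.13387015781948416
axis px 279.90096184270567 214.45569509035917
```

The bar is at about 78.5°, so there was no slip. First touch was bracketed between 118° and 135°, which puts it 40 to 56° past touch, inside the allowed 22 to 68°. The gripper is open and clear, so I'm handing in.

```bash
python3 -c "
from rig import robot
print(robot.close_job())"
```

```text
the job is handed in; nothing more can be done
None
```

I handed the job in at about 25 s of the 72 s allowed, and the hand-in returned no verdict. The carrier was pushed home against the back stop, the T-handle was turned roughly 40 to 56° past first touch, and everything was released.

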